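# Stand the washed cake presses in their drip dishes

### The job

The four wooden cake presses have been washed: stand each one upright in the drip dish of its own shape and size, its foot flat on the dish's floor inside the rim. Leave the flour bowl and the kitchen scale where they are, and do not tip any press over.

Things in the scene. Friction and masses are not known exactly. Their poses are not given: they have to be found in the camera images.
- press_big_round_mid (a point): centre of the wooden cake press with a large round foot, 84 mm in diameter; loose, stands upright, 90 mm tall in all, about 0.15 to 0.3 kg. The foot is 28 mm high (white die plate below, wood above); on its middle stands an upright wooden bar grip, 28 mm thick along x and 44 mm wide along y, from 28 to 90 mm above the underside. The point lies on the press's axis half-way up, 45 mm above its underside; z points up
- press_small_round_mid (a point): centre of the wooden cake press with a small round foot, 52 mm in diameter; loose, stands upright, 90 mm tall in all, about 0.15 to 0.3 kg. The foot is 28 mm high (white die plate below, wood above); on its middle stands an upright wooden bar grip, 28 mm thick along x and 44 mm wide along y, from 28 to 90 mm above the underside. The point lies on the press's axis half-way up, 45 mm above its underside; z points up
- press_square_mid (a point): centre of the wooden cake press with a square foot, 66 x 66 mm; loose, stands upright, 90 mm tall in all, about 0.15 to 0.3 kg. The foot is 28 mm high (white die plate below, wood above); on its middle stands an upright wooden bar grip, 28 mm thick along x and 44 mm wide along y, from 28 to 90 mm above the underside. The point lies on the press's axis half-way up, 45 mm above its underside; z points up
- press_oblong_mid (a point): centre of the wooden cake press with an oblong foot, 50 mm along x by 100 mm along y; loose, stands upright, 90 mm tall in all, about 0.15 to 0.3 kg. The foot is 28 mm high (white die plate below, wood above); on its middle stands an upright wooden bar grip, 28 mm thick along x and 44 mm wide along y, from 28 to 90 mm above the underside. The point lies on the press's axis half-way up, 45 mm above its underside; z points up
- dish_big_round: aluminium large round dish, 100 mm in diameter inside (108 outside) with a grey floor, fixed to the table; its floor is 4 mm thick, its rim 4 mm thick and 14 mm high, which leaves about 8 mm of play all round the press of its shape and size. Origin: centre of the underside, on the table; z up
- dish_small_round: aluminium small round dish, 68 mm in diameter inside (76 outside) with a grey floor, fixed to the table; its floor is 4 mm thick, its rim 4 mm thick and 14 mm high, which leaves about 8 mm of play all round the press of its shape and size. Origin: centre of the underside, on the table; z up
- dish_square: aluminium square dish, 82 x 82 mm inside (90 x 90 outside) with a grey floor, fixed to the table; its floor is 4 mm thick, its rim 4 mm thick and 14 mm high, which leaves about 8 mm of play all round the press of its shape and size. Origin: centre of the underside, on the table; z up
- dish_oblong: aluminium oblong dish, inside 66 mm along x by 116 mm along y (74 x 124 outside) with a grey floor, fixed to the table; its floor is 4 mm thick, its rim 4 mm thick and 14 mm high, which leaves about 8 mm of play all round the press of its shape and size. Origin: centre of the underside, on the table; z up
- bowl: bystander: steel bowl of flour, 170 mm in diameter, 75 mm high, loose; origin at the centre of its underside. Leave it where it is
- scale: bystander: green kitchen scale with a steel pan (150 mm in diameter) on top, base 130 x 130 mm, 162 mm high, loose; origin at the centre of its underside. Leave it where it is

How it is judged:
At the end, for the whole second after the job is handed in: Each of the four presses stands released and at rest in the dish of its own shape and size: axis within 13 mm of the dish's centre, underside on the dish's floor (within 4 mm in height), upright within 4 degrees (horizontal distance between press_big_round_mid and dish_big_round below 0.013 m and z of press_big_round_mid in the frame of dish_big_round between 0.045 and 0.053 m and angle between each of press_big_round_mid, press_small_round_mid, press_square_mid, press_oblong_mid's own z axis and vertical below 0.07 rad and linear speed of each of press_big_round, press_small_round, press_square, press_oblong below 0.02 m/s and horizontal distance between press_small_round_mid and dish_small_round below 0.013 m and z of press_small_round_mid in the frame of dish_small_round between 0.045 and 0.053 m and horizontal distance between press_square_mid and dish_square below 0.013 m and z of press_square_mid in the frame of dish_square between 0.045 and 0.053 m and horizontal distance between press_oblong_mid and dish_oblong below 0.013 m and z of press_oblong_mid in the frame of dish_oblong between 0.045 and 0.053 m); the robot touches nothing.
It fails at once if the flour bowl is moved by more than 25 mm (distance of bowl from where it was at the start of the episode above 0.025 m).
It fails at once if the scale is moved by more than 25 mm (distance of scale from where it was at the start of the episode above 0.025 m).
It fails at once if a press is tipped over (more than 45 degrees) (angle between any of press_big_round_mid, press_small_round_mid, press_square_mid, press_oblong_mid's own z axis and vertical above 0.785 rad).
It also fails if it takes over 115 s, if anything falls off the work surface, if the arm or the gripper's body presses on something with over 40 N, if the wrist force passes 120 N, or if a joint passes its speed limit or range.

### The arm

A 6-joint arm with a two-finger parallel gripper is mounted at the origin on the work surface. World frame = base frame: x ahead of the robot, y to its left, z up, the work surface at z = 0. Lengths are in m, angles in rad, forces in N, time in s.
With the tool pointing down it reaches from about 0.35 to 0.85 m from the base axis. Payload 8.1 kg.
Tool frame: the origin (TCP) lies at the very end of the fingers, on their centre line; the grasp point (between the pads) lies robot.grip_point_offset behind it (robot.grip_point_offset is the distance from the TCP to the grasp point, in m); z points along the fingers, y is the line along which they close (so a half turn about z gives the same grasp; the last joint's range is limited). The gripper opens to 93 mm and grips with 3 to 60 N. Pads are 15 mm wide; open, the fingers measure 128 mm over their backs; the gripper's body (75 mm by 188 mm) begins 65 mm behind the grasp point.
Start: joints at [1.082, 0.13, 1.488, -0, 1.523, -0.085], TCP at [0.236, 0.552, 0.219] pointing down, gripper open.
Joint ranges: [-2.96, 2.96], [-0.89, 2.26], [0.02, 2.5], [-1.34, 4.48], [0, 2.73], [-2.66, 2.66]. Speed limits (rad/s): [2.39, 2.39, 2.79, 3.14, 3.14, 3.14].

### API

Orientations are given as a rotation vector (axis times angle).
In Python, from plant import robot, eyes gives the robot as it stands. The module is installed in compiled form; this text tells all that it offers.
- The arm moves only by the tool apply_moves, never from a script. Its argument "steps" is one flat list of numbers, 7 for each row, row after row: the shift along the tool's x, y, z in units of 30 mm (1.0 is 30 mm), then the turn, a rotation vector about the tool's x, y, z in units of 6 degrees (1.0 is 6 degrees), then the opening in per cent of the stroke, from 0 (shut) to 100 (fully open). In form: [dx, dy, dz, ax, ay, az, fingers, dx, dy, dz, ax, ay, az, fingers, ...]. A call has 1 to 12 rows; each row shifts and turns the commanded pose from where the row before left it, along the tool's axes as they then stand; what a row does not reach is not made up. A row lasts 1/12 s, in which the tool goes at most 41.7 mm and 7.16 degrees, less where a joint would pass 70% of its speed; a pose out of reach is approached as far as the arm can. A call is refused whole if a number of a shift passes 1 or a number of a turn 1, either way. A call with a gripper value outside its range is refused whole. The fingers move at their own pace and stop on an object; "grip_force" is the grip in N (left out, the last holds). Time passes only in rows, so rows that do not move let the fingers close. It gives the time, the measured TCP pose, the force, the opening and the grip force at its end, in the units of the state.
- robot.read_state(): the state, without advancing time (a new reading comes with each control period).
- eyes.read_camera(name): name is "scene" or "top" or "wrist"; returns the picture (420x560x3 uint8, red, green, blue); there is no depth.
- eyes.calibration(name): a dict with "K" (3x3 intrinsics, pixels), "k1" (the pictures are not rectified: a ray, as slopes to the right and down, at radius r is drawn at 1 + k1 r^2 times it, then the intrinsics apply), "R" (3x3) and "t" (3): a world point X has camera coordinates R X + t. Camera axes: x right, y down, z forward; pixel columns grow to the right and rows downward; lengths in m; the calibration is good to about 2 mm. A picture is of the moment at which its call begins: read the wrist's pose just before it. calibration takes no time and is no camera call; for the wrist camera it gives the pose at the moment of the call.
- robot.close_job(): hands the job in; it is judged then, once.
Trained networks look in the newest picture that a camera, given by its name, has taken for a name from the list of things; names that differ only in an ending like _2 or _b are one class to them, and where a whole thing is asked for, a point or a joint stands for the part that bears it (a point fixed in the world has none). Each returns a list of dicts, best first, with "conf" (0 to 1); they miss things now and then, are a little off and sometimes report something else, mostly with a low value. They report only what shows in the picture. A call takes as long as a camera call.
- eyes.search_frame(camera, thing): "rect" ([left, top, width, height] in pixels, round what is visible of it).
- eyes.place_of(camera, thing): "xy" ([column, row] in pixels: a listed point, or the origin of a listed thing).
The state is a dict: "t": time; "q": joint angles; "dq": joint speeds; "joint_torque": joint torques, N m; "tool_pos": TCP position; "orientation": TCP orientation; "force": force on the tool from outside, world axes, zero at the start; "wrist_torque": the same for the moment, N m; "opening": finger opening in m; "gripper_force": force on a finger pad.
Only numpy, scipy, OpenCV 4.12 (cv2) and the standard library are available. Lean on these libraries where they do the work, as an engineer would, in place of code of your own. Each camera call takes 0.05 s, during which the arm holds its last target. There are 200 camera calls.

## Working session

There is one attempt and no reset: what is moved stays moved. The work goes in short steps, Python scripts to look and compute and a tool call to move; the robot and the scene stay as the last step left them, time stands still between calls to the robot, and variables do not carry over. Pictures are saved under pics/ and viewed, at most 16 in all, crops included, and the job is handed in when it is done.

Besides the shell and the picture viewer there is one more tool, called by a JSON object that holds its "op" and its "data". apply_moves: Moves the arm, as the interface text tells. Its arguments: {"type":"object","properties":{"steps":{"type":"array"},"grip_force":{"type":"number"}},"required":["steps"]}

```bash
mkdir -p pics
cat > h.py <<'E'
import numpy as np, cv2
from plant import robot, eyes
from scipy.spatial.transform import Rotation as Ro
def save(cam,name):
    im=eyes.read_camera(cam); cv2.imwrite('pics/'+name,im[:,:,::-1]); return im
def ray(cam,px,c=None):
    c=c or eyes.calibration(cam); K=np.array(c['K']);R=np.array(c['R']);t=np.array(c['t'])
    d=np.array([[c['k1'],0,0,0]],float)
    u=cv2.undistortPoints(np.array([[px]],float),K,d).ravel() if True else 0
    return -R.T@t, R.T@np.array([u[0],u[1],1])
def at(cam,px,z,c=None):
    o,d=ray(cam,px,c); return o+d*(z-o[2])/d[2]
P=['press_big_round','press_small_round','press_square','press_oblong']
D=['dish_big_round','dish_small_round','dish_square','dish_oblong']
E
python3 - <<'E'
from h import *
s=robot.read_state();print({k:np.round(v,3) for k,v in s.items()});print(getattr(robot,'grip_point_offset',None))
save('scene','s0.png');save('top','t0.png')
for cam in ['top','scene']:
  for n in P+D+['bowl','scale']:
    m=n+'_mid' if n in P else n
    z=.045 if n in P else 0
    for r in eyes.place_of(cam,m)[:2]: print(cam,n,round(r['conf'],2),np.round(r['xy'],1),np.round(at(cam,r['xy'],z),3))
E
```

```text
{'t': np.float64(0.0), 'q': array([ 1.082,  0.131,  1.489,  0.   ,  1.523, -0.085]), 'dq': array([ 0.002, -0.001,  0.   ,  0.001,  0.001,  0.   ]), 'joint_torque': array([-1.0000e-03, -5.5985e+01, -4.9175e+01,  7.7000e-02,  3.6000e-02,
       -0.0000e+00]), 'tool_pos': array([0.235, 0.551, 0.218]), 'orientation': array([-6.300e-01, -3.077e+00,  3.000e-03]), 'force': array([-0.294,  0.26 ,  0.211]), 'wrist_torque': array([ 0.019, -0.005,  0.063]), 'gripper_force': np.float64(0.0), 'opening': np.float64(0.093)}
0.0188
top press_big_round 0.65 [366.3 226. ] [ 0.55  -0.365  0.045]
top press_small_round 0.84 [160.3 274. ] [0.39  0.266 0.045]
top press_square 0.9 [305.6 201.1] [ 0.625 -0.176  0.045]
top press_oblong 0.59 [273.4 246. ] [ 0.484 -0.079  0.045]
top dish_big_round 0.69 [133.9 218.3] [0.566 0.372 0.   ]
top dish_small_round 0.9 [335. 273.] [ 0.405 -0.274  0.   ]
top dish_square 0.73 [220.2 253.3] [0.46  0.088 0.   ]
top dish_oblong 0.65 [195.2 200. ] [0.629 0.175 0.   ]
top dish_oblong 0.32 [245.2 152. ] [0.79  0.019 0.   ]
top bowl 0.6 [245.8 152.8] [0.787 0.016 0.   ]
top scale 0.96 [425.  263.5] [ 0.437 -0.564  0.   ]
scene press_big_round 0.66 [198.1 303.2] [ 0.55  -0.378  0.045]
scene press_small_round 0.83 [277.3 107.9] [0.394 0.265 0.045]
scene press_small_round 0.25 [327.6 163.8] [0.631 0.13  0.045]
scene press_square 0.85 [275.4 248.7] [ 0.634 -0.176  0.045]
scene press_oblong 0.6 [241.7 194.2] [ 0.475 -0.075  0.045]
scene dish_big_round 0.74 [339.6 113.6] [0.561 0.383 0.   ]
scene dish_big_round 0.36 [360.3 224.7] [0.784 0.015 0.   ]
scene dish_small_round 0.88 [178.2 251.2] [ 0.406 -0.279  0.   ]
scene dish_square 0.82 [262.6 160.9] [ 0.442  0.086 -0.   ]
scene dish_oblong 0.98 [328.9 164.2] [0.622 0.168 0.   ]
scene bowl 0.66 [366.8 227.3] [0.802 0.016 0.   ]
scene scale 0.85 [105.5 356.3] [ 0.425 -0.564  0.   ]
```

Run:
```python
import cv2
a=cv2.imread('pics/t0.png');cv2.imwrite('pics/t0c.png',cv2.resize(a[110:320,80:480],(800,420),interpolation=cv2.INTER_CUBIC))
```

```text
(no output)
```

View pics/t0c.png

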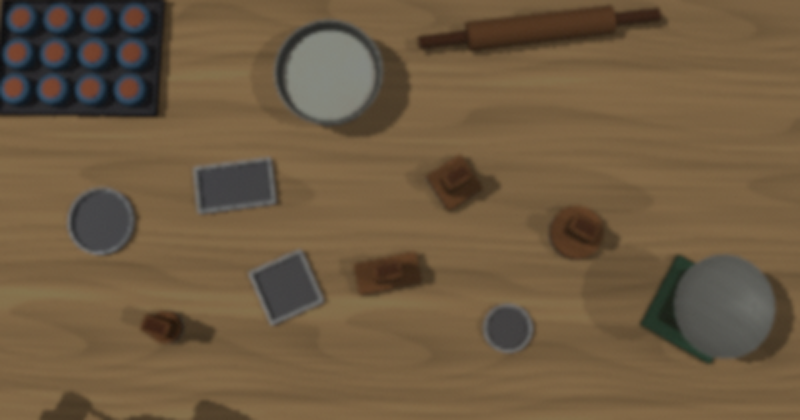

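View pics/s0.png

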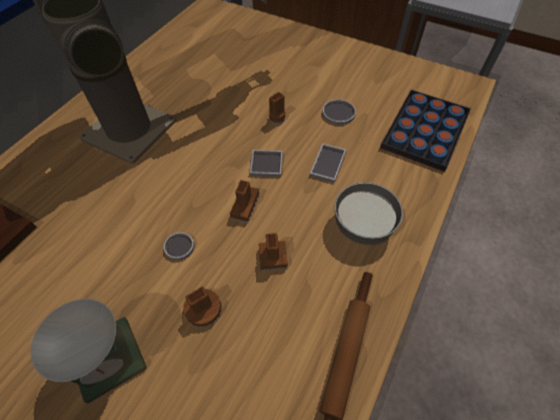

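```bash
cat >> h.py <<'E'
def plan(target,yaw=None):
    """shift (units of 30 mm, present tool axes) and turn about tool z (6 deg units) to reach target; yaw = world angle of the tool's y (closing) axis, deg, mod 180"""
    s=robot.read_state(); R=Ro.from_rotvec(s['orientation']).as_matrix()
    cur=np.degrees(np.arctan2(R[1,1],R[0,1])); p=np.array(s['tool_pos'])
    print('t',round(s['t'],2),'tcp',p.round(4),'yaw',cur.round(1),'tilt',np.degrees(np.arccos(-R[2,2])).round(2),'q6',round(s['q'][5],2),'op',s['opening'].round(4))
    d=np.array(target)-p; print('shift',(R.T@d/.03).round(2),end=' ')
    if yaw is not None:
        a=(cur-yaw+90)%180-90   # tool z down: positive turn lowers yaw
        print('turn z',(a/6).round(2))
    else: print()
E
python3 - <<'E'
from h import *
plan([.36,.266,.25])
c=eyes.calibration('wrist');R=np.array(c['R']);print((-R.T@c['t']).round(3),R.round(2).tolist(),c['K'])
for n in P: 
  for cam in ['top']: print(n,[np.round(r['rect']) for r in eyes.search_frame(cam,n+'_mid')[:1]])
E
```

```text
Traceback (most recent call last):
  File "h.py", line 19, in plan
    print('t',round(s['t'],2),'tcp',p.round(4),'yaw',cur.round(1),'tilt',np.degrees(np.arccos(-R[2,2])).round(2),'q6',round(s['q'][5],2),'op',s['opening'].round(4))
                                                                                                                                              ^^^^^^^^^^^^^^^^^^
AttributeError: 'float' object has no attribute 'round'
```

```bash
sed -i "s/s\['opening'\].round(4)/round(float(s['opening']),4)/" h.py
python3 - <<'E'
from h import *
plan([.36,.266,.25])
c=eyes.calibration('wrist');R=np.array(c['R']);print((-R.T@c['t']).round(3),R.round(2).tolist(),c['K'])
E
```

```text
t 1.1 tcp [0.2357 0.5518 0.2187] yaw 66.9 tilt 0.0 q6 -0.09 op 0.0933
shift [-7.55 -7.13 -1.05] 
[0.166 0.583 0.384] [[0.39, 0.92, -0.0], [0.88, -0.38, 0.28], [0.25, -0.11, -0.96]] [[361.71685899   0.         280.07995164]
 [  0.         361.71685899 202.09311622]
 [  0.           0.           1.        ]]
```

{"op": "apply_moves", "data": {"steps": [-0.84,-0.79,-0.12,0,0,0,100,-0.84,-0.79,-0.12,0,0,0,100,-0.84,-0.79,-0.12,0,0,0,100,-0.84,-0.79,-0.12,0,0,0,100,-0.84,-0.79,-0.12,0,0,0,100,-0.84,-0.79,-0.12,0,0,0,100,-0.84,-0.79,-0.12,0,0,0,100,-0.84,-0.79,-0.12,0,0,0,100,-0.84,-0.79,-0.12,0,0,0,100,0,0,0,0,0,0,100]}}

```text
t: 1.93
tool_pos: [0.3629, 0.2623, 0.2522]
orientation: [0.636, 3.074, -0.001]
force: [-0.1, -0.3, -0.6]
opening: 0.0928
gripper_force: 0.0
```

```bash
cat >> h.py <<'E'
def look(name,fn,z=None):
    c=eyes.calibration('wrist'); save('wrist',fn)
    if z is None: z=.045 if name.startswith('press') else 0
    nm=name+'_mid' if name.startswith('press') else name
    for r in eyes.place_of('wrist',nm)[:2]: print(name,round(r['conf'],2),np.round(r['xy'],1),at('wrist',r['xy'],z,c).round(4))
    return c
E
python3 - <<'E'
from h import *
plan([.39,.266,.05])
c=look('press_small_round','w1.png')
look('dish_square','w1.png');look('dish_oblong','w1.png');look('dish_big_round','w1.png')
E
```

```text
t 1.93 tcp [0.3629 0.2623 0.2522] yaw 66.6 tilt 0.17 q6 -0.65 op 0.0928
shift [-0.76  0.47  6.74] 
press_small_round 0.73 [291.8 198.4] [0.3933 0.2633 0.045 ]
dish_square 0.89 [180.4 289.6] [0.4591 0.0834 0.    ]
dish_oblong 0.65 [289.3 365.6] [0.6234 0.1693 0.    ]
dish_big_round 0.77 [420.1 269.1] [0.5517 0.3805 0.    ]
```

View pics/w1.png

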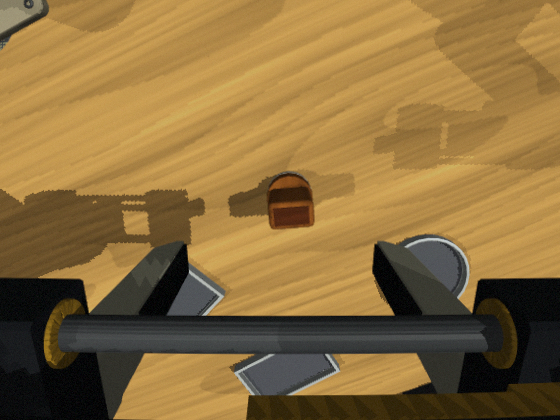

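```bash
cat >> h.py <<'E'
def quad(c,pts,z):
    w=np.array([at('wrist',p,z,c)[:2] for p in pts]); print('centre',w.mean(0).round(4))
    for i in range(4):
        d=w[(i+1)%4]-w[i]; print('side',(1000*np.hypot(*d)).round(1),'mm yaw',np.degrees(np.arctan2(d[1],d[0])).round(1))
E
python3 - <<'E'
from h import *
c=eyes.calibration('wrist')
quad(c,[(273,207),(310,206),(313,225),(272,227)],.09)
plan([.394,.2635,.05],66.6)
E
```

```text
centre [0.3936 0.2659]
side 34.9 mm yaw 68.6
side 19.3 mm yaw -13.1
side 39.3 mm yaw -110.0
side 20.1 mm yaw 153.9
t 2.33 tcp [0.3599 0.2674 0.2507] yaw 67.0 tilt 0.04 q6 -0.64 op 0.093
shift [-1.1   0.33  6.69] turn z 0.06
```

{"op": "apply_moves", "data": {"steps": [-0.55,0.14,0,0,0,-0.3,100,-0.55,0.14,0.6,0,0,0,100,0,0,1,0,0,0,100,0,0,1,0,0,0,100,0,0,1,0,0,0,100,0,0,1,0,0,0,100,0,0,1,0,0,0,100,0,0,0.8,0,0,0,100,0,0,0.4,0,0,0,100,0,0,0,0,0,0,100,0,0,0,0,0,0,30,0,0,0,0,0,0,30], "grip_force": 25}}

```text
t: 3.33
tool_pos: [0.3948, 0.2626, 0.0482]
orientation: [0.58, 3.086, 0.001]
force: [0.9, 0.6, 0.3]
opening: 0.0835
gripper_force: 0.0
```

{"op": "apply_moves", "data": {"steps": [0,0,0,0,0,0,20,0,0,0,0,0,0,20,0,0,0,0,0,0,20,0,0,0,0,0,0,20]}}

```text
t: 3.67
tool_pos: [0.3947, 0.262, 0.0478]
orientation: [0.581, 3.086, 0.001]
force: [0.1, -0.3, -0.5]
opening: 0.058
gripper_force: 0.0
```

{"op": "apply_moves", "data": {"steps": [0,0,0,0,0,0,20,0,0,0,0,0,0,20,0,0,0,0,0,0,20,0,0,0,0,0,0,20,0,0,0,0,0,0,20,0,0,0,0,0,0,20]}}

```text
t: 4.17
tool_pos: [0.3948, 0.2621, 0.0475]
orientation: [0.581, 3.086, 0.001]
force: [2.1, 0.7, 2.0]
opening: 0.0442
gripper_force: 24.8
```

Run:
```python
from h import *
plan([.405,-.276,.2],67)
```

```text
t 4.17 tcp [0.3948 0.2621 0.0475] yaw 68.7 tilt 0.08 q6 -0.72 op 0.0442
shift [ -6.85 -16.58  -5.1 ] turn z 0.28
```

{"op": "apply_moves", "data": {"steps": [0,0,-1,0,0,0,20,0,0,-1,0,0,0,20,0,0,-1,0,0,0,20,0,0,-1,0,0,0,20,0,0,-1,0,0,0,20,-0.4,-0.97,0,0,0,0,20,-0.4,-0.97,0,0,0,0,20,-0.4,-0.97,0,0,0,0,20,-0.4,-0.97,0,0,0,0,20,-0.4,-0.97,0,0,0,0,20,-0.4,-0.97,0,0,0,0,20,-0.4,-0.97,0,0,0,0,20]}}

```text
t: 5.17
tool_pos: [0.397, 0.04, 0.196]
orientation: [-0.581, -3.085, 0.001]
force: [1.0, -0.1, -2.6]
opening: 0.0443
gripper_force: 24.8
```

{"op": "apply_moves", "data": {"steps": [-0.4,-0.97,0,0,0,0,20,-0.4,-0.97,0,0,0,0,20,-0.4,-0.97,0,0,0,0,20,-0.4,-0.97,0,0,0,0,20,-0.4,-0.97,0,0,0,0,20,-0.4,-0.97,0,0,0,0,20,-0.4,-0.97,0,0,0,0,20,0,0,0,0,0,0,20,0,0,0,0,0,0,20]}}

```text
t: 5.92
tool_pos: [0.4012, -0.1797, 0.1958]
orientation: [-0.586, -3.083, -0.002]
force: [0.3, 0.2, -3.4]
opening: 0.0438
gripper_force: 24.8
```

Run:
```python
from h import *
plan([.405,-.276,.052])
look('dish_small_round','w2.png');look('press_oblong','w2.png')
```

```text
t 5.92 tcp [ 0.4012 -0.1797  0.1958] yaw 68.5 tilt 0.19 q6 -1.73 op 0.0438
shift [-1.31 -2.94  4.79] 
dish_small_round 0.78 [199.  206.9] [ 0.4004 -0.2699  0.    ]
```

View pics/w2.png

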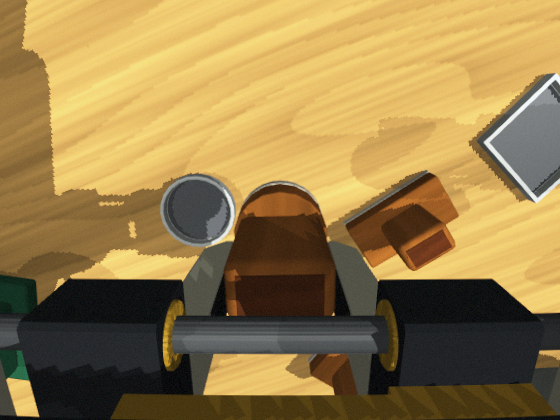

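Run:
```python
from h import *
c=eyes.calibration('wrist')
plan([.404,-.273,.1])
for px in [(161,210),(237,210),(199,173),(199,248),(199,210)]: print(at('wrist',px,.014,c).round(4))
for r in eyes.search_frame('wrist','dish_small_round'): print(r)
c=look('dish_small_round','w3.png')
```

```text
t 6.12 tcp [ 0.4021 -0.1777  0.1965] yaw 68.7 tilt 0.08 q6 -1.73 op 0.0441
shift [-1.21 -2.94  3.21] 
[ 0.3885 -0.3012  0.014 ]
[ 0.4165 -0.2293  0.014 ]
[ 0.3679 -0.2492  0.014 ]
[ 0.4402 -0.2826  0.014 ]
[ 0.4025 -0.2651  0.014 ]
{'rect': [159.9, 174.2, 75.8, 72.6], 'conf': 0.76}
{'rect': [307.2, 352.6, 46.7, 44.5], 'conf': 0.35}
dish_small_round 0.62 [197.  205.3] [ 0.4003 -0.2697  0.    ]
```

{"op": "apply_moves", "data": {"steps": [-0.38,-0.95,0,0,0,0,20,-0.38,-0.95,0,0,0,0,20,-0.37,-0.95,0,0,0,0,20,0,0,0,0,0,0,20,0,0,1,0,0,0,20,0,0,1,0,0,0,20,0,0,1,0,0,0,20,0,0,0,0,0,0,20]}}

```text
t: 6.93
tool_pos: [0.3995, -0.2673, 0.1007]
orientation: [-0.579, -3.079, -0.008]
force: [-1.3, 1.4, -3.9]
opening: 0.0438
gripper_force: 24.8
```

Run:
```python
from h import *
plan([.4025,-.270,.0525])
c=look('dish_small_round','w4.png')
```

```text
t 6.93 tcp [ 0.3995 -0.2673  0.1007] yaw 68.7 tilt 0.59 q6 -1.9 op 0.0438
shift [-0.14 -0.05  1.6 ]
```

View pics/w4.png

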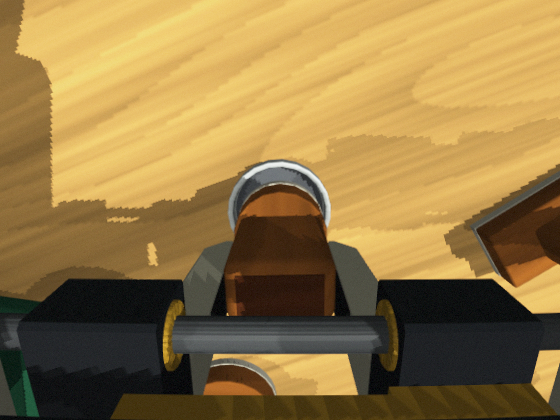

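Run:
```python
from h import *
c=eyes.calibration('wrist')
a=at('wrist',(280,160),.014,c);print(a,a[:2]-.038*np.array([-.932,.363]))
plan([.4025,-.270,.0525])
```

```text
[ 0.37108333 -0.25673906  0.014     ] [ 0.40649933 -0.27053306]
t 7.03 tcp [ 0.4023 -0.2696  0.1066] yaw 68.7 tilt 0.17 q6 -1.9 op 0.0442
shift [-0.02 -0.01  1.8 ]
```

{"op": "apply_moves", "data": {"steps": [-0.08,0,0.9,0,0,0,20,0,0,0.6,0,0,0,20,0,0,0.3,0,0,0,20,0,0,0,0,0,0,20,0,0,0,0,0,0,20,0,0,0,0,0,0,100,0,0,0,0,0,0,100,0,0,0,0,0,0,100,0,0,0,0,0,0,100,0,0,-0.5,0,0,0,100,0,0,-1,0,0,0,100,0,0,-1,0,0,0,100]}}

```text
t: 8.03
tool_pos: [0.4042, -0.2709, 0.1281]
orientation: [-0.581, -3.085, -0.002]
force: [0.5, -0.4, -0.4]
opening: 0.0861
gripper_force: 0.0
```

Run:
```python
from h import *
plan([.484,-.079,.25])
c=eyes.calibration('wrist');save('wrist','w5.png')
for n,z in [('press_small_round_mid',.049),('dish_small_round',0)]:
  for r in eyes.place_of('wrist',n)[:1]: print(n,r,at('wrist',r['xy'],z,c).round(4))
```

```text
t 8.03 tcp [ 0.4042 -0.2709  0.1281] yaw 68.7 tilt 0.16 q6 -1.89 op 0.0861
shift [-0.14  6.93 -4.06] 
press_small_round_mid {'xy': [276.9, 213.3], 'conf': 0.93} [ 0.4056 -0.2731  0.049 ]
```

{"op": "apply_moves", "data": {"steps": [0,0,-1,0,0,0,100,0,0,-1,0,0,0,100,0.1,0.92,-0.3,0,0,0,100,0.1,0.92,-0.3,0,0,0,100,0.1,0.92,-0.3,0,0,0,100,0.1,0.92,-0.3,0,0,0,100,0.1,0.92,-0.3,0,0,0,100,0.1,0.92,-0.3,0,0,0,100,0.1,0.92,-0.3,0,0,0,100,0,0,0,0,0,0,100,0,0,0,0,0,0,100,0,0,0,0,0,0,100]}}

```text
t: 9.18
tool_pos: [0.4554, -0.0843, 0.2499]
orientation: [-0.58, -3.086, 0.001]
force: [-0.7, -0.1, -0.7]
opening: 0.0928
gripper_force: 0.0
```

Run:
```python
from h import *
plan([.484,-.079,.05])
look('press_oblong','w6.png')
look('dish_square','x.png')
```

```text
t 9.18 tcp [ 0.4554 -0.0843  0.2499] yaw 68.7 tilt 0.09 q6 -1.49 op 0.0928
shift [-0.83  0.52  6.66] 
press_oblong 0.71 [295.3 196.7] [ 0.4839 -0.0777  0.045 ]
dish_square 0.89 [419.6 121.5] [0.4645 0.0815 0.    ]
```

View pics/w6.png

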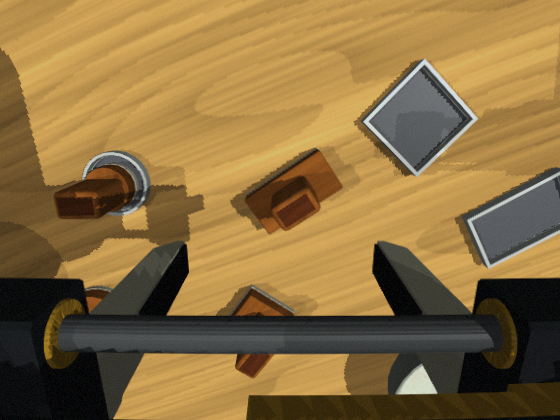

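Run:
```python
from h import *
c=eyes.calibration('wrist')
quad(c,[(248,197),(316,149),(342,186),(269,233)],.028)
quad(c,[(422,60),(477,117),(415,175),(361,121)],.014)
print('bar');quad(c,[(275,205),(302,191),(317,206),(290,228)],.09)
d=at('wrist',(560,168),.014,c)-at('wrist',(468,218),.014,c);print('oblong dish',np.degrees(np.arctan2(d[1],d[0])))
```

```text
centre [ 0.4826 -0.0795]
side 91.4 mm yaw 104.3
side 50.5 mm yaw 14.8
side 98.1 mm yaw -77.1
side 48.5 mm yaw -173.1
centre [0.4597 0.0769]
side 88.8 mm yaw 27.6
side 90.4 mm yaw -65.3
side 88.6 mm yaw -153.9
side 88.0 mm yaw 114.7
bar
centre [ 0.4822 -0.0789]
side 28.6 mm yaw 96.9
side 20.4 mm yaw 23.2
side 33.5 mm yaw -70.4
side 27.0 mm yaw -169.6
oblong dish 99.57396181422635
```

{"op": "apply_moves", "data": {"steps": [-0.78,0.52,0,0,0,0,100,0,0,0.5,0,0,-1,100,0,0,0.6,0,0,-1,100,0,0,0.6,0,0,-1,100,0,0,0.6,0,0,-1,100,0,0,0.6,0,0,-1,100,0,0,0.6,0,0,-0.6,100,0,0,0,0,0,0,100,0,0,0,0,0,0,100]}}

```text
t: 10.13
tool_pos: [0.4822, -0.0784, 0.145]
orientation: [0.33, -3.121, -0.002]
force: [1.0, -0.0, 0.6]
opening: 0.0928
gripper_force: 0.0
```

Run:
```python
from h import *
plan([.4825,-.0785,.047],102.5)
look('press_oblong','w7.png')
```

```text
t 10.13 tcp [ 0.4822 -0.0784  0.145 ] yaw 102.1 tilt 0.17 q6 -2.05 op 0.0928
shift [-0.02 -0.01  3.27] turn z -0.07
press_oblong 0.73 [276.3 203.9] [ 0.4843 -0.0806  0.045 ]
```

View pics/w7.png

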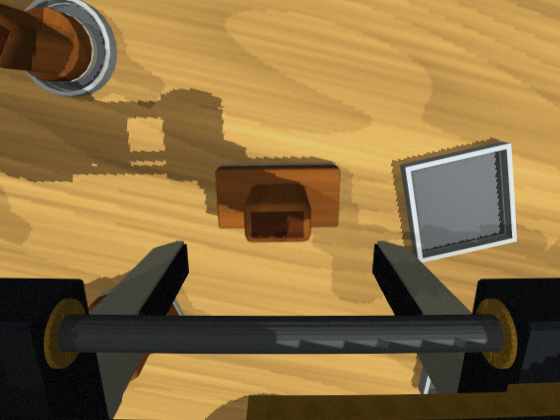

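Aligned: the oblong foot spans columns 217–339 level, bar at about 278. Descend and grip, then lift.

{"op": "apply_moves", "data": {"steps": [0,0,1,0,0,0,100,0,0,1,0,0,0,70,0,0,0.8,0,0,0,70,0,0,0.42,0,0,0,70,0,0,0,0,0,0,20,0,0,0,0,0,0,20,0,0,0,0,0,0,20,0,0,0,0,0,0,20,0,0,0,0,0,0,20,0,0,0,0,0,0,20,0,0,0,0,0,0,20]}}

```text
t: 11.15
tool_pos: [0.4848, -0.0785, 0.0513]
orientation: [-0.335, 3.121, -0.002]
force: [-0.7, -0.8, 7.9]
opening: 0.0437
gripper_force: 25.0
```

Run:
```python
from h import *
plan([.627,.172,.18],99.6)
```

```text
t 11.15 tcp [ 0.4848 -0.0785  0.0513] yaw 102.3 tilt 0.18 q6 -2.05 op 0.0437
shift [-6.42  7.15 -4.29] turn z 0.44
```

{"op": "apply_moves", "data": {"steps": [0,0,-1,0,0,0,20,0,0,-1,0,0,0,20,0,0,-1,0,0,0,20,-0.53,0.95,-1,0,0,0,20,-0.53,0.95,-1,0,0,0,20,-0.53,0.95,0,0,0,0,20,-0.53,0.95,0,0,0,0,20,-0.53,0.95,0,0,0,0,20,-0.53,0.95,0,0,0,0,20,-0.53,0.95,0,0,0,0,20,-0.53,0.95,0,0,0,0.4,20,0,0,0,0,0,0,20]}}

```text
t: 12.15
tool_pos: [0.5585, 0.1733, 0.1957]
orientation: [-0.272, 3.129, 0.004]
force: [0.8, 0.5, -1.0]
opening: 0.0437
gripper_force: 25.0
```

Run:
```python
from h import *
eyes.read_camera('top');eyes.read_camera('top')
plan([.627,.172,.18],99.6)
look('dish_oblong','w8.png')
```

```text
t 12.25 tcp [0.5578 0.1692 0.1956] yaw 100.0 tilt 0.04 q6 -1.54 op 0.0444
shift [-2.29 -0.31  0.52] turn z 0.07
```

View pics/w8.png

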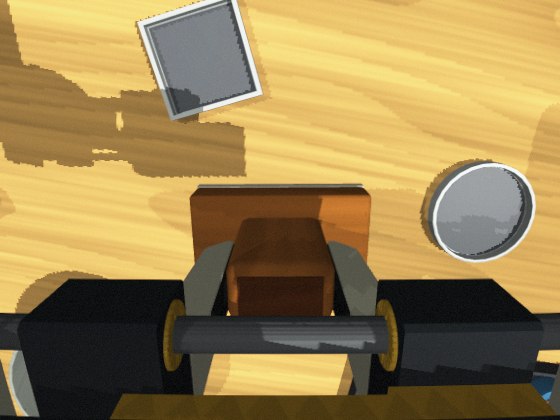

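{"op": "apply_moves", "data": {"steps": [-0.75,-0.05,0.5,0,0,0,20,-0.75,-0.05,0.5,0,0,0,20,-0.74,-0.05,0.5,0,0,0,20,0,0,0.6,0,0,0,20,0,0,0.5,0,0,0,20,0,0,0,0,0,0,20,0,0,0,0,0,0,20]}}

```text
t: 12.93
tool_pos: [0.6241, 0.1736, 0.1169]
orientation: [0.268, -3.128, 0.001]
force: [0.1, 1.3, -0.7]
opening: 0.0438
gripper_force: 25.0
```

Run:
```python
from h import *
plan([.625,.171,.0555],99.6)
look('dish_oblong','w9.png')
```

```text
t 12.93 tcp [0.6241 0.1736 0.1169] yaw 99.8 tilt 0.15 q6 -1.55 op 0.0438
shift [-0.02 -0.09  2.05] turn z 0.03
dish_oblong 0.77 [272.9 190. ] [0.6199 0.1672 0.    ]
```

View pics/w9.png

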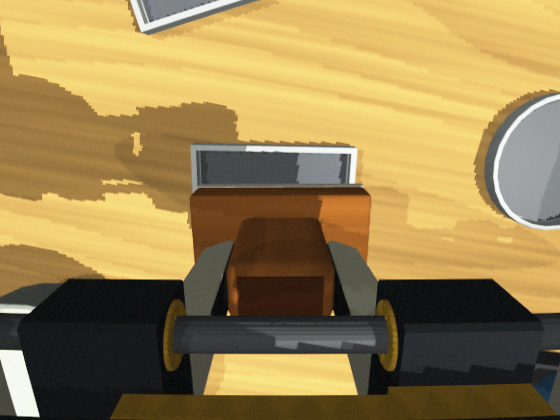

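Run:
```python
from h import *
c=eyes.calibration('wrist')
a=at('wrist',(191,146),.014,c)[:2];b=at('wrist',(357,148),.014,c)[:2];d=b-a
u=d/np.hypot(*d);n=np.array([-u[1],u[0]]);n=n*np.sign(n[0])
print(np.hypot(*d),np.degrees(np.arctan2(d[1],d[0])),(a+b)/2+.037*n)
p=at('wrist',(191,187),.027+.0,c);
plan((*((a+b)/2+.037*n),.0555),99.6)
```

```text
0.12439791365248037 99.12497210402543 [0.62269154 0.16909656]
t 13.03 tcp [0.6257 0.1745 0.1195] yaw 99.8 tilt 0.1 q6 -1.55 op 0.0438
shift [ 0.13 -0.16  2.13] turn z 0.04
```

{"op": "apply_moves", "data": {"steps": [0.12,-0.16,0.5,0,0,0,20,0,0,0.8,0,0,0,20,0,0,0.5,0,0,0,20,0,0,0.3,0,0,0,20,0,0,0,0,0,0,20,0,0,0,0,0,0,20,0,0,0,0,0,0,100,0,0,0,0,0,0,100,0,0,0,0,0,0,100,0,0,-0.3,0,0,0,100,0,0,-1,0,0,0,100,0,0,-1,0,0,0,100]}}

```text
t: 14.03
tool_pos: [0.6208, 0.1695, 0.1234]
orientation: [0.27, -3.126, 0.001]
force: [0.2, -0.3, 0.8]
opening: 0.0795
gripper_force: 0.0
```

{"op": "apply_moves", "data": {"steps": [0,0,-1,0,0,0,100,0,0,-1,0,0,0,100,0,0,-1,0,0,0,100]}}

```text
t: 14.28
tool_pos: [0.6223, 0.1698, 0.2165]
orientation: [-0.27, 3.129, 0.0]
force: [0.1, 0.4, 0.3]
opening: 0.0926
gripper_force: 0.0
```

Run:
```python
from h import *
c=look('dish_oblong','w10.png')
for r in eyes.place_of('wrist','press_oblong_mid')[:1]: print(r,at('wrist',r['xy'],.049,c).round(4))
plan([.590,-.19,.25])
```

```text
{'xy': [281.1, 182.8], 'conf': 0.86} [0.6231 0.171  0.049 ]
t 14.43 tcp [0.6246 0.1702 0.2192] yaw 99.9 tilt 0.46 q6 -1.56 op 0.093
shift [  3.19 -11.63  -1.05]
```

{"op": "apply_moves", "data": {"steps": [0.26,-0.96,-0.09,0,0,0,100,0.26,-0.96,-0.09,0,0,0,100,0.26,-0.96,-0.09,0,0,0,100,0.26,-0.96,-0.09,0,0,0,100,0.26,-0.96,-0.09,0,0,0,100,0.26,-0.96,-0.09,0,0,0,100,0.26,-0.96,-0.09,0,0,0,100,0.26,-0.96,-0.09,0,0,0,100,0.26,-0.96,-0.09,0,0,0,100,0.26,-0.96,-0.09,0,0,0,100,0.26,-0.96,-0.09,0,0,0,100,0.26,-0.96,-0.09,0,0,0,100]}}

```text
t: 15.43
tool_pos: [0.5884, -0.1879, 0.2453]
orientation: [0.27, -3.128, -0.001]
force: [0.6, -0.2, -0.1]
opening: 0.0933
gripper_force: 0.0
```

Run:
```python
from h import *
eyes.read_camera('top');eyes.read_camera('top')
plan([.627,-.176,.05])
look('press_square','w11.png')
look('press_big_round','x.png')
```

```text
t 15.53 tcp [ 0.5881 -0.1909  0.2455] yaw 99.6 tilt 0.1 q6 -2.13 op 0.0932
shift [-1.37  0.28  6.52] 
press_square 0.9 [280.1 214.2] [ 0.6299 -0.1839  0.045 ]
press_big_round 0.95 [100.5 111.3] [ 0.5549 -0.3739  0.045 ]
```

View pics/w11.png

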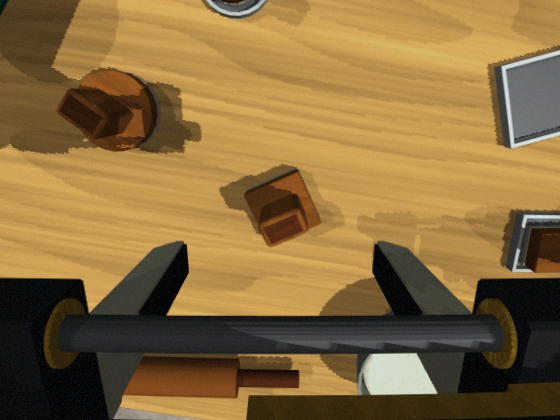

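Run:
```python
from h import *
c=eyes.calibration('wrist')
quad(c,[(245,193),(299,170),(320,221),(264,244)],.028)
print('bar');quad(c,[(262,228),(301,210),(307,227),(270,245)],.09)
print('big bar');quad(c,[(57,108),(71,90),(109,123),(95,138)],.09)
plan([.630,-.182,.047],125)
```

```text
centre [ 0.6284 -0.1764]
side 64.1 mm yaw 123.4
side 62.8 mm yaw 32.7
side 68.9 mm yaw -56.4
side 63.3 mm yaw -151.6
bar
centre [ 0.6289 -0.1738]
side 40.6 mm yaw 125.9
side 17.8 mm yaw 29.4
side 39.5 mm yaw -52.5
side 18.8 mm yaw -146.9
big bar
centre [ 0.5563 -0.3665]
side 21.1 mm yaw 145.1
side 41.4 mm yaw 56.7
side 19.3 mm yaw -37.9
side 40.5 mm yaw -120.8
t 15.73 tcp [ 0.5891 -0.1857  0.2454] yaw 99.9 tilt 0.09 q6 -2.13 op 0.0929
shift [-1.37 -0.12  6.61] turn z -4.18
```

{"op": "apply_moves", "data": {"steps": [-0.7,0.05,0,0,0,0,100,-0.65,0.04,0.2,0,0,0,100,0,0,0.3,0,0,1,100,0,0,0.3,0,0,1,100,0,0,0.3,0,0,1,100,0,0,0.3,0,0,1,100,0,0,0.3,0,0,1,100,0,0,0.3,0,0,1,100,0,0,0.3,0,0,1,100,0,0,0.3,0,0,1,100,0,0,0.3,0,0,1,100,0,0,0.3,0,0,1,100]}}

```text
t: 16.73
tool_pos: [0.6288, -0.1752, 0.1494]
orientation: [-1.335, -2.843, -0.0]
force: [-0.1, 0.1, -0.2]
opening: 0.0929
gripper_force: 0.0
```

{"op": "apply_moves", "data": {"steps": [0,0,0.2,0,0,0.8,100,0,0,0,0,0,0,100,0,0,0,0,0,0,100]}}

```text
t: 16.98
tool_pos: [0.6285, -0.1757, 0.1437]
orientation: [-1.442, -2.789, 0.0]
force: [-0.5, -0.5, 1.7]
opening: 0.0932
gripper_force: 0.0
```

Run:
```python
from h import *
plan([.6285,-.177,.047],35)
look('press_square','w12.png')
plan([.6285,-.177,.047],35)
```

```text
t 16.98 tcp [ 0.6285 -0.1757  0.1437] yaw 35.3 tilt 0.08 q6 -0.97 op 0.0932
shift [-0.04 -0.02  3.22] turn z 0.05
t 17.08 tcp [ 0.6292 -0.1764  0.1448] yaw 35.3 tilt 0.03 q6 -0.97 op 0.093
shift [-0.   -0.03  3.26] turn z 0.05
```

View pics/w12.png

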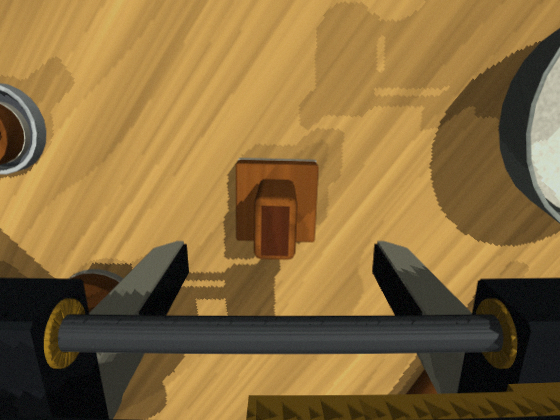

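{"op": "apply_moves", "data": {"steps": [0,-0.05,1,0,0,0,100,0,0,1,0,0,0,70,0,0,0.8,0,0,0,60,0,0,0.42,0,0,0,60,0,0,0,0,0,0,15,0,0,0,0,0,0,15,0,0,0,0,0,0,15,0,0,0,0,0,0,15,0,0,0,0,0,0,15,0,0,0,0,0,0,15,0,0,0,0,0,0,15,0,0,0,0,0,0,15]}}

```text
t: 18.08
tool_pos: [0.6277, -0.1783, 0.0483]
orientation: [1.449, 2.787, -0.0]
force: [-2.2, -0.0, 4.4]
opening: 0.0281
gripper_force: 24.9
```

{"op": "apply_moves", "data": {"steps": [0,0,0,0,0,0,15,0,0,0,0,0,0,15,0,0,0,0,0,0,15]}}

```text
t: 18.33
tool_pos: [0.6278, -0.1784, 0.0483]
orientation: [1.449, 2.787, -0.0]
force: [-2.3, -1.2, 5.1]
opening: 0.0282
gripper_force: 24.9
```

Run:
```python
from h import *
plan([.460,.081,.2],27)
```

```text
t 18.33 tcp [ 0.6278 -0.1784  0.0483] yaw 35.1 tilt 0.04 q6 -0.97 op 0.0282
shift [10.29  0.39 -5.06] turn z 1.34
```

{"op": "apply_moves", "data": {"steps": [0,0,-1,0,0,0,15,0,0,-1,0,0,0,15,0,0,-1,0,0,0,15,0.5,0.04,-1,0,0,0,15,0.9,0.04,-1,0,0,0,15,0.95,0.04,0,0,0,0,15,0.95,0.04,0,0,0,0,15,0.95,0.04,0,0,0,0,15,0.95,0.04,0,0,0,0,15,0.95,0.04,0,0,0,0,15,0.9,0.1,0,0,0,0.7,15,0,0,0,0,0,0.65,15]}}

```text
t: 19.33
tool_pos: [0.5129, 0.0056, 0.1967]
orientation: [-1.641, -2.675, -0.001]
force: [0.2, 0.1, -3.0]
opening: 0.0277
gripper_force: 24.9
```

Run:
```python
from h import *
eyes.read_camera('top');eyes.read_camera('top')
plan([.460,.081,.1],27)
look('dish_square','w13.png')
plan([.460,.081,.1],27)
```

```text
t 19.43 tcp [0.5146 0.0027 0.1971] yaw 27.0 tilt 0.04 q6 -0.57 op 0.0277
shift [ 3.15 -0.44  3.24] turn z -0.0
dish_square 0.75 [264.3  80.8] [0.4595 0.0792 0.    ]
t 19.53 tcp [0.5153 0.0015 0.1972] yaw 27.1 tilt 0.03 q6 -0.57 op 0.0279
shift [ 3.2  -0.43  3.24] turn z 0.02
```

View pics/w13.png

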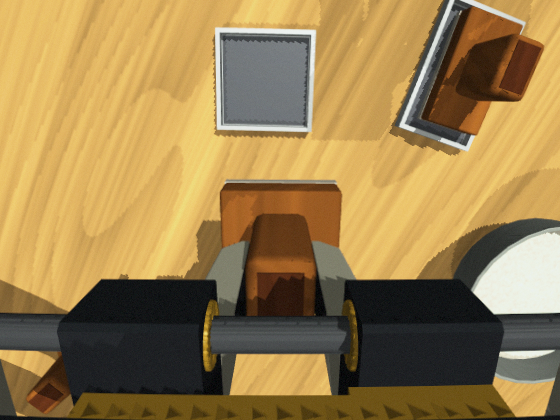

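Run:
```python
from h import *
c=eyes.calibration('wrist')
quad(c,[(215,29),(316,30),(312,135),(217,131)],.014)
plan([.460,.0795,.0525],26.5)
```

```text
centre [0.4623 0.0762]
side 90.0 mm yaw 26.5
side 92.9 mm yaw -63.8
side 90.7 mm yaw -155.3
side 90.1 mm yaw 115.8
t 19.53 tcp [0.5153 0.0015 0.1972] yaw 27.1 tilt 0.03 q6 -0.57 op 0.0279
shift [ 3.15 -0.45  4.82] turn z 0.1
```

{"op": "apply_moves", "data": {"steps": [0.8,-0.11,0,0,0,0,15,0.8,-0.11,0.5,0,0,0,15,0.8,-0.11,0.5,0,0,0,15,0.72,-0.1,0.6,0,0,0,15,0,0,0.8,0,0,0,15,0,0,0.6,0,0,0,15,0,0,0,0,0,0,15,0,0,0,0,0,0,15]}}

```text
t: 20.2
tool_pos: [0.4607, 0.0786, 0.1067]
orientation: [-1.641, -2.676, 0.003]
force: [1.1, -0.1, -2.0]
opening: 0.0278
gripper_force: 25.0
```

Run:
```python
from h import *
eyes.read_camera('top')
c=look('dish_square','w14.png')
plan([.461,.079,.0525],26.5)
im=cv2.imread('pics/w14.png');g=cv2.cvtColor(im,cv2.COLOR_BGR2HSV)
# bright low-saturation rim pixels above the press
m=(g[...,1]<50)&(g[...,2]>190); m[190:]=0; n,l,st,ce=cv2.connectedComponentsWithStats(m.astype('uint8'))
print([s.tolist() for s in st[1:] if s[4]>150])
```

```text
t 20.35 tcp [0.4629 0.0788 0.1093] yaw 26.9 tilt 0.13 q6 -0.41 op 0.028
shift [ 0.04 -0.06  1.89] turn z 0.07
[[472, 100, 88, 90, 663], [217, 142, 125, 48, 950]]
```

Run:
```python
from h import *
c=eyes.calibration('wrist')
a=at('wrist',(217,142.5),.014,c)[:2];b=at('wrist',(342,142.5),.014,c)[:2];d=b-a;u=d/np.hypot(*d);n=np.array([u[1],-u[0]])
ctr=(a+b)/2+.045*n;print(np.hypot(*d),np.degrees(np.arctan2(d[1],d[0])),ctr);plan([*ctr,.0525])
```

```text
0.08979105896890248 26.929579074648167 [0.46287125 0.08018618]
t 20.35 tcp [0.4629 0.0788 0.1093] yaw 26.9 tilt 0.13 q6 -0.41 op 0.028
shift [0.04 0.02 1.89]
```

{"op": "apply_moves", "data": {"steps": [0.04,0,0.8,0,0,0,15,0,0,0.7,0,0,0,15,0,0,0.35,0,0,0,15,0,0,0,0,0,0,15,0,0,0,0,0,0,15,0,0,0,0,0,0,100,0,0,0,0,0,0,100,0,0,0,0,0,0,100,0,0,-0.3,0,0,0,100,0,0,-1,0,0,0,100,0,0,-1,0,0,0,100,0,0,-1,0,0,0,100]}}

```text
t: 21.35
tool_pos: [0.4605, 0.0803, 0.153]
orientation: [-1.642, -2.678, 0.0]
force: [0.6, 0.8, -0.2]
opening: 0.0703
gripper_force: 0.0
```

{"op": "apply_moves", "data": {"steps": [0,0,-1,0,0,0,100,0,0,-1,0,0,0,100,0,0,-0.5,0,0,0,100]}}

```text
t: 21.6
tool_pos: [0.4624, 0.0804, 0.2317]
orientation: [1.639, 2.674, 0.006]
force: [0.1, -1.0, -0.7]
opening: 0.0894
gripper_force: 0.0
```

Run:
```python
from h import *
c=look('dish_square','w15.png')
for r in eyes.place_of('wrist','press_square_mid')[:1]: print(r,at('wrist',r['xy'],.049,c).round(4))
plan([.5555,-.368,.15],57)
```

```text
{'xy': [276.1, 182.0], 'conf': 0.72} [0.4621 0.0765 0.049 ]
t 21.75 tcp [0.462  0.0804 0.2285] yaw 27.0 tilt 0.25 q6 -0.41 op 0.0928
shift [-14.73  -4.01   2.63] turn z -5.01
```

{"op": "apply_moves", "data": {"steps": [-0.98,-0.27,0,0,0,0,100,-0.98,-0.27,0,0,0,0,100,-0.98,-0.27,0,0,0,0,100,-0.98,-0.27,0,0,0,0,100,-0.98,-0.27,0,0,0,0,100,-0.98,-0.27,0,0,0,0,100,-0.98,-0.27,0,0,0,0,100,-0.98,-0.27,0,0,0,0,100,-0.98,-0.27,0,0,0,0,100,-0.98,-0.27,0,0,0,0,100,-0.98,-0.27,0,0,0,0,100,-0.98,-0.27,0,0,0,0,100]}}

```text
t: 22.75
tool_pos: [0.5334, -0.2792, 0.2241]
orientation: [-1.641, -2.675, -0.0]
force: [0.2, -0.4, 0.3]
opening: 0.0926
gripper_force: 0.0
```

{"op": "apply_moves", "data": {"steps": [-0.98,-0.27,0,0,0,0,100,-0.98,-0.27,0,0,0,0,100,-0.98,-0.27,0,0,0,0,100,0,0,0.6,0,0,-1,100,0,0,0.6,0,0,-1,100,0,0,0.6,0,0,-1,100,0,0,0.4,0,0,-1,100,0,0,0,0,0,-1,100,0,0,0,0,0,0,100,0,0,0,0,0,0,100]}}

```text
t: 23.58
tool_pos: [0.5519, -0.3673, 0.1586]
orientation: [-0.897, -3.008, -0.001]
force: [0.3, 0.3, 0.3]
opening: 0.0931
gripper_force: 0.0
```

Run:
```python
from h import *
plan([.5555,-.368,.047],57)
look('press_big_round','w16.png')
plan([.5555,-.368,.047],57)
```

```text
t 23.58 tcp [ 0.5519 -0.3673  0.1586] yaw 56.8 tilt 0.14 q6 -1.66 op 0.0931
shift [-0.12  0.05  3.72] turn z -0.04
press_big_round 0.94 [275.5 208.7] [ 0.558  -0.3749  0.045 ]
t 23.68 tcp [ 0.5526 -0.3678  0.1601] yaw 56.8 tilt 0.0 q6 -1.66 op 0.0929
shift [-0.08  0.05  3.77] turn z -0.04
```

View pics/w16.png

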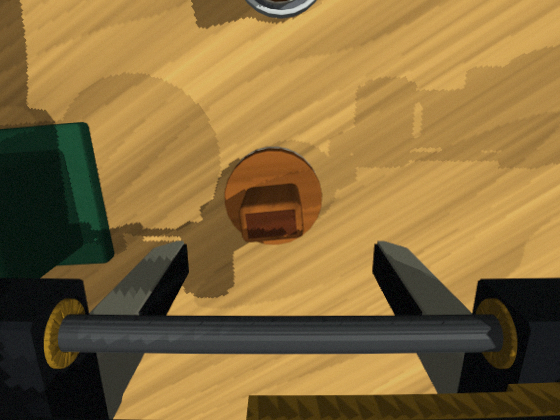

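{"op": "apply_moves", "data": {"steps": [-0.22,-0.1,0.5,0,0,-0.5,100,0,0,1,0,0,0,100,0,0,1,0,0,0,80,0,0,0.8,0,0,0,75,0,0,0.45,0,0,0,75,0,0,0,0,0,0,75,0,0,0,0,0,0,20,0,0,0,0,0,0,20,0,0,0,0,0,0,20,0,0,0,0,0,0,20,0,0,0,0,0,0,20,0,0,0,0,0,0,20]}}

```text
t: 24.68
tool_pos: [0.5574, -0.3753, 0.05]
orientation: [0.814, 3.031, -0.003]
force: [-2.3, -0.8, 5.8]
opening: 0.0443
gripper_force: 24.8
```

{"op": "apply_moves", "data": {"steps": [0,0,0,0,0,0,20,0,0,0,0,0,0,20]}}

```text
t: 24.85
tool_pos: [0.5574, -0.3753, 0.05]
orientation: [0.814, 3.031, -0.003]
force: [-1.2, -2.0, 5.0]
opening: 0.0442
gripper_force: 24.8
```

Run:
```python
from h import *
plan([.556,.379,.22])
```

```text
t 24.85 tcp [ 0.5574 -0.3753  0.05  ] yaw 59.9 tilt 0.21 q6 -1.71 op 0.0442
shift [12.61 21.73 -5.73]
```

{"op": "apply_moves", "data": {"steps": [0,0,-0.95,0,0,0,20,0,0,-0.95,0,0,0,20,0,0,-0.95,0,0,0,20,0,0,-0.95,0,0,0,20,0,0,-0.95,0,0,0,20,0,0,-0.95,0,0,0,20,0.5,0.87,0,0,0,0,20,0.5,0.87,0,0,0,0,20,0.5,0.87,0,0,0,0,20,0.5,0.87,0,0,0,0,20,0.5,0.87,0,0,0,0,20,0.5,0.87,0,0,0,0,20]}}

```text
t: 25.85
tool_pos: [0.5566, -0.1918, 0.2187]
orientation: [-0.814, -3.034, -0.0]
force: [0.8, -0.4, -2.3]
opening: 0.0443
gripper_force: 24.8
```

{"op": "apply_moves", "data": {"steps": [0.5,0.87,0,0,0,0,20,0.5,0.87,0,0,0,0,20,0.5,0.87,0,0,0,0,20,0.5,0.87,0,0,0,0,20,0.5,0.87,0,0,0,0,20,0.5,0.87,0,0,0,0,20,0.5,0.87,0,0,0,0,20,0.5,0.87,0,0,0,0,20,0.5,0.87,0,0,0,0,20,0.5,0.87,0,0,0,0,20,0.5,0.87,0,0,0,0,20,0.5,0.87,0,0,0,0,20]}}

```text
t: 26.85
tool_pos: [0.5574, 0.1695, 0.2187]
orientation: [-0.814, -3.034, -0.0]
force: [0.6, -0.2, -2.9]
opening: 0.0442
gripper_force: 24.8
```

{"op": "apply_moves", "data": {"steps": [0.5,0.87,0,0,0,0,20,0.5,0.87,0,0,0,0,20,0.5,0.87,0,0,0,0,20,0,0,0,0,0,0,20,0,0,0,0,0,0,20,0,0,0,0,0,0,20]}}

```text
t: 27.35
tool_pos: [0.5579, 0.2579, 0.2184]
orientation: [-0.813, -3.034, 0.001]
force: [0.3, -0.5, -2.0]
opening: 0.0441
gripper_force: 24.8
```

Run:
```python
from h import *
plan([.556,.379,.054])
c=look('dish_big_round','w17.png')
for r in eyes.search_frame('wrist','dish_big_round')[:1]:
    x,y,w,h=r['rect'];print(r);
    for p in [(x,y+h/2),(x+w,y+h/2),(x+w/2,y),(x+w/2,y+h),(x+w/2,y+h/2)]: print(at('wrist',p,.014,c).round(4))
```

```text
t 27.35 tcp [0.5579 0.2579 0.2184] yaw 60.0 tilt 0.04 q6 -0.7 op 0.0441
shift [2.07 3.47 5.48] 
dish_big_round 0.69 [379.1 111. ] [0.5539 0.3791 0.    ]
{'rect': [330.3, 57.1, 107.1, 108.3], 'conf': 0.8}
[0.5276 0.3336 0.014 ]
[0.5809 0.4273 0.014 ]
[0.5082 0.4025 0.014 ]
[0.6037 0.3564 0.014 ]
[0.5542 0.3802 0.014 ]
```

{"op": "apply_moves", "data": {"steps": [0.52,0.87,0,0,0,0,20,0.52,0.87,0.5,0,0,0,20,0.52,0.87,0.5,0,0,0,20,0.52,0.87,0.5,0,0,0,20,0,0,1,0,0,0,20,0,0,1,0,0,0,20,0,0,0,0,0,0,20,0,0,0,0,0,0,20,0,0,0,0,0,0,20]}}

```text
t: 28.25
tool_pos: [0.5574, 0.3793, 0.1155]
orientation: [0.816, 3.033, 0.002]
force: [-0.4, 0.5, -0.9]
opening: 0.0445
gripper_force: 24.8
```

Run:
```python
from h import *
plan([.556,.380,.054])
c=look('dish_big_round','w18.png')
```

```text
t 28.25 tcp [0.5574 0.3793 0.1155] yaw 59.9 tilt 0.08 q6 -0.52 op 0.0445
shift [ 0.05 -0.    2.05]
```

View pics/w18.png

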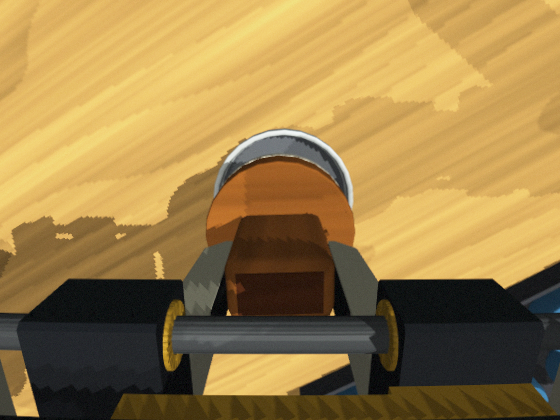

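Run:
```python
from h import *
c=eyes.calibration('wrist')
a=at('wrist',(284.5,128),.014,c);t=np.array([-.865,.5]);print(a[:2]-.054*t)
plan([*(a[:2]-.054*t),.054])
```

```text
[0.55937686 0.38446644]
t 28.35 tcp [0.5583 0.38   0.117 ] yaw 59.9 tilt 0.27 q6 -0.52 op 0.0443
shift [0.05 0.14 2.1 ]
```

{"op": "apply_moves", "data": {"steps": [0.04,0.08,0.8,0,0,0,20,0,0,0.8,0,0,0,20,0,0,0.5,0,0,0,20,0,0,0,0,0,0,20,0,0,0,0,0,0,20,0,0,0,0,0,0,100,0,0,0,0,0,0,100,0,0,0,0,0,0,100,0,0,-0.3,0,0,0,100,0,0,-1,0,0,0,100,0,0,-1,0,0,0,100,0,0,-1,0,0,0,100]}}

```text
t: 29.35
tool_pos: [0.5562, 0.3823, 0.1514]
orientation: [-0.814, -3.034, 0.0]
force: [0.7, 0.5, 0.7]
opening: 0.0859
gripper_force: 0.0
```

{"op": "apply_moves", "data": {"steps": [0,0,-1,0,0,0,100,0,0,-1,0,0,0,100,0.5,0.5,-0.5,0,0,0,100,0.5,0.5,0,0,0,0,100,0,0,0,0,0,0,100,0,0,0,0,0,0,100]}}

```text
t: 29.85
tool_pos: [0.5453, 0.4244, 0.2257]
orientation: [0.811, 3.034, 0.001]
force: [0.6, -0.2, -1.0]
opening: 0.093
gripper_force: 0.0
```

Run:
```python
from h import *
c=look('dish_big_round','w19.png')
for r in eyes.place_of('wrist','press_big_round_mid')[:1]: print(r,at('wrist',r['xy'],.049,c).round(4))
save('top','t1.png');im=save('scene','s1.png')
for cam in ['top','scene']:
  eyes.read_camera(cam)
  for p,d in zip(P,D):
    for r in eyes.place_of(cam,p+'_mid')[:1]: print(cam,p,round(r['conf'],2),at(cam,r['xy'],.049).round(3))
cv2.imwrite('pics/end.png',cv2.resize(im[80:380,80:440,::-1],(720,600),interpolation=cv2.INTER_CUBIC))
```

```text
{'xy': [251.1, 210.1], 'conf': 0.72} [0.5578 0.3849 0.049 ]
top press_big_round 0.96 [0.548 0.387 0.049]
top press_small_round 0.53 [ 0.404 -0.27   0.049]
top press_square 0.89 [0.452 0.07  0.049]
top press_oblong 0.93 [0.621 0.16  0.049]
scene press_big_round 0.73 [0.554 0.385 0.049]
scene press_small_round 0.73 [ 0.404 -0.262  0.049]
scene press_square 0.77 [0.457 0.09  0.049]
scene press_oblong 0.97 [0.63  0.186 0.049]
```

Run:
```python
import cv2,numpy as np
a=cv2.imread('pics/w19.png');b=cv2.imread('pics/end.png')
b=cv2.resize(b,(440,366));a=a[0:300,100:460]
o=np.zeros((366,800,3),'uint8');o[:,360:]=b;o[:300,:360]=a;cv2.imwrite('pics/end2.png',o)
```

```text
(no output)
```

View pics/end2.png

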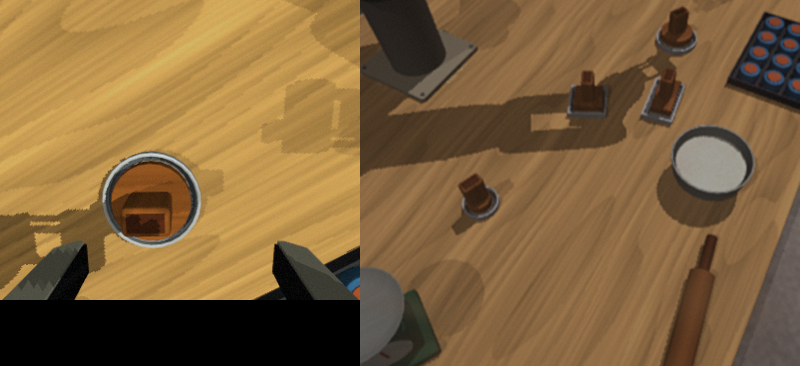

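The final picture shows all four presses upright inside the rims of their own dishes, and the bowl and scale untouched.

```bash
python3 -c "
from plant import robot
print(robot.close_job())"
```

```text
the job is handed in; nothing more can be done
None
```

I handed the job in at about 30 s of the 115 s limit: all four presses stand upright in their own dishes in the last pictures, with the bowl and scale left where they were, but the hand-in returned no verdict.

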